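Shut and bolt the mortar cube case

TASK

Shut the small open metal case that holds the two mortar test cubes: push its lid down with the fingertips, without slamming it, until it is fully closed, and then push the sliding bolt on its ledge all the way home through the lid's staple. Leave the two cubes lying in the case, and leave everything else on the bench where it stands.

Things in the scene. Friction and masses are not known exactly. Their poses are not given: they have to be found in the camera images.
- cube_case: Open aluminium box fixed to the bench. Origin: centre of its underside, on the bench; z up. Outside -56..56 mm along its own x, -67..67 mm along its y, rim 58 mm high, walls 4 mm. Lid hinge at its +x side; at its -x side a steel ledge (x -56 to -90 mm, top 45 mm high) carries the bolt. Its x points to the room's left (+y) within 20 degrees, so its -y end is away from the robot.
- case_lid (a joint): Lid angle, rad: 0 shut, 1.7 most; starts 0.8 to 1.4. Plate 114 mm deep, 136 long, 6 thick, no handle, free edge 113 mm from the hinge line. Outer face: the upper one when shut (64 mm above the bench, flat raised panel 65.5); open, it faces away from the bolt side. Stiff hinge: stays where left, 2 N near the edge moves it. A staple 9 mm wide juts 33 mm from the edge at case y = -21.5 mm.
- lid_hinge (a point): Middle of the lid's hinge line, which runs along the case's y axis in the lid's mid-plane: at x = +56 mm, z = 61 mm in the case's frame.
- lid_edge (a point): Middle of the lid's free edge, on the outer face, 111 mm from the hinge line. Its own z axis is the outward normal of the outer face.
- case_bolt (a joint): Travel of the sliding bolt in m: 0 drawn back, 0.033 fully home (hard stop); starts 0 to 0.006. It slides along the case's -y, away from the robot, against about 1.5 N of friction and stays where it is left. Home, its rod passes through the guide, the lid's staple and the keeper.
- bolt_fin (a point): Top centre of the bolt's upright fin, 97 mm above the bench; fin 22 mm wide (case's x), 8 mm thick (case's y), free from 54 mm up, at the case's x = -73 mm and, with the bolt drawn back, y = +40 mm. Push its face on the robot's side (case's +y). The arches beyond it are at most 65 mm high.
- cube_near: Grey mortar test cube, 50 x 50 x 50 mm, loose in the case at its +y end, standing on the case's floor 6 mm above the bench. Origin at the centre of its underside.
- cube_far: The same kind of cube, loose in the case at its -y end. Origin at the centre of its underside.
- jar: Bystander: clear screw jar, 68 mm across, 104 mm high, upright about 185 mm from the case's centre on the bolt side. Origin at the centre of its underside.
- plastic_cap: Bystander: cream plastic cap, 58 mm across, 37 mm high, about 117 mm from the case's centre on the hinge side. Origin at the centre of its underside.
- prism: Bystander: grey mortar bar, 40 x 160 x 40 mm, lying to the left. Origin at the centre of its underside.
- square_bottle: Bystander: milky square bottle, 56 x 56 x 115 mm, standing to the right. Origin at the centre of its underside.
- blue_jar: Bystander: clear screw jar, 66 mm across, 116 mm high, far to the left. Origin at the centre of its underside.
- wood_block: Bystander: wooden block, 40 x 110 x 28 mm, lying to the left. Origin at the centre of its underside.

How it is judged (in metres and radians):
On the way, in this order (a step that is already met when the one before it is completed fails the run):
1. the lid is pushed shut (value of joint case_lid below 0.06 rad and value of joint case_bolt below 0.015 m), for 0.2 s.
2. the bolt is pushed home through the staple (value of joint case_bolt above 0.029 m and value of joint case_lid below 0.06 rad), for 0.2 s.
At the end, for the whole second after the job is handed in: The lid is within 0.06 rad (7 mm at its free edge) of shut, the bolt at least 29 of its 33 mm home, both cubes lie upright on the floor of the case, and every bystander is within 30 mm of where it stood (all of step 2 and z of each of cube_near, cube_far in the frame of cube_case below 0.012 m and angle between each of cube_near, cube_far's own z axis and vertical below 0.2 rad and horizontal distance between each of cube_near, cube_far and cube_case below 0.06 m and distance of each of jar, plastic_cap, prism, square_bottle, blue_jar, wood_block from where it was at the start of the episode below 0.03 m); the robot touches nothing.
It fails at once if the bolt is pushed (beyond 15 mm) while the lid is still open (over 0.15 rad) (value of joint case_bolt above 0.015 m and value of joint case_lid above 0.15 rad).
It fails at once if the lid is slammed (closes faster than 4 rad/s) (velocity of joint case_lid below -4 rad/s).
It fails at once if a cube is lifted (by more than 12 mm) (z of any of cube_near, cube_far in the frame of cube_case above 0.018 m).
It fails at once if a bystander is moved or lifted by more than 30 mm (distance of any of jar, plastic_cap, prism, square_bottle, blue_jar, wood_block from where it was at the start of the episode above 0.03 m).
It also fails if it takes over 45 s, if anything falls off the work surface, if the arm or the gripper's body presses on something with over 40 N, if the wrist force passes 120 N, or if a joint passes its speed limit or range.

ROBOT

A 6-joint arm with a two-finger parallel gripper is mounted at the origin on a cart in front of the work surface, level with it; the furniture and walls round the work are solid. World frame = base frame: x ahead of the robot, y to its left, z up, the work surface at z = 0. Lengths are in mm, angles in rad, forces in N, time in s.
With the tool pointing down it reaches from about 300 to 775 mm from the base axis. Payload 14.6 kg.
Tool frame: the origin (TCP) lies between the finger pads; the fingertips stand manip.finger_overhang ahead of it and the grasp point (between the pads) lies 2 mm behind it (manip.finger_overhang is the distance from the TCP to the fingertips, in mm); z points along the fingers, y is the direction in which the jaws open and shut (so a half turn about z gives the same grasp; the last joint's range is limited). The gripper opens to 94 mm and grips with 3 to 60 N. Pads are 16 mm wide; open, the fingers measure 119 mm over their backs; the gripper's body (75 mm by 177 mm) begins 78 mm behind the grasp point.
Start: joints at [-1.294, 0.3, 1.521, -0, 1.321, -0.067], TCP at [185.38, -517.807, 222.446] pointing down, gripper open.
Joint ranges: [-3.03, 3.03], [-0.79, 2.21], [0.23, 2.52], [-1.04, 4.18], [0, 3.07], [-2.55, 2.55]. Speed limits (rad/s): [2.22, 2.22, 2.57, 3.14, 3.14, 3.14].

INTERFACE

Orientations are given as [roll, pitch, yaw] about the fixed x, y, z axes, in that order (R = Rz(yaw) Ry(pitch) Rx(roll)).
In Python, from cell import manip gives the robot as it stands.
- The arm moves only by the tool drive_tool, never from a script. Its argument "steps" is a list of rows, each an object with "delta_pos": the shift along the world's x, y, z in mm, a list of three; "yaw": the turn about the world's z in rad; "hand": the finger opening in mm, from 0 to 94. A call has 1 to 5 rows; each row shifts and turns the commanded pose from where the row before left it; what a row does not reach is not made up. A row lasts 1/12 s, in which the tool goes at most 41.7 mm and 7.16 degrees, less where a joint would pass 70% of its speed; a pose out of reach is approached as far as the arm can. A call is refused whole if a number of a shift passes 41.7 or a number of a turn 0.125, either way. A call with a gripper value outside its range is refused whole. The fingers move at their own pace and stop on an object; "squeeze" is the grip in N (left out, the last holds). Time passes only in rows, so rows that do not move let the fingers close. It gives the time, the measured TCP pose, the force and the opening at its end, in the units of the state.
- manip.read_state(): the state, without advancing time (a new reading comes with each control period).
- manip.camera(name): name is "scene" or "top" or "wrist"; returns a dict with "frame" (480x640x3 uint8, red, green, blue), "range_z" (480x640 float32, mm along the optical axis (not along the pixel's ray), 0 where there is no reading), "intrinsics" (3x3 intrinsics, pixels), "dist_coeffs" ([k1, k2, p1, p2, k3] as OpenCV has them; the pictures are not rectified), "position" and "attitude" of the camera in the world. Camera axes: x right, y down, z forward; pixel columns grow to the right and rows downward; lengths in mm; the calibration is good to about 2 mm. A picture is of the moment at which its call begins.
- manip.sign_off(): hands the job in, once; it reports no verdict.
The state is a dict: "clock": time; "joints": joint angles; "qd": joint speeds; "effort": joint torques, N m; "eef_pos": TCP position; "eef_rot": TCP orientation; "wrist_force": force on the tool from outside, world axes, zero at the start; "moment": the same for the moment, N m; "finger_gap": finger opening in mm.
Only numpy, scipy, OpenCV 4.12 (cv2) and the standard library are available. Lean on these libraries where they do the work, as an engineer would, in place of code of your own. Each camera call takes 0.05 s, during which the arm holds its last target.

## Working session

There is one attempt and no reset: what is moved stays moved. The work goes in short steps, Python scripts to look and compute and a tool call to move; the robot and the scene stay as the last step left them, time stands still between calls to the robot, and variables do not carry over. Pictures are saved under pics/ and viewed, and the job is handed in when it is done.

Besides the shell and the picture viewer there is one more tool, called after ">>>" as name(argument=value, ...) on one line, values as JSON. drive_tool: Moves the arm, as the interface text tells. Its arguments: {"type":"object","properties":{"steps":{"type":"array"},"squeeze":{"type":"number"}},"required":["steps"]}

```bash
mkdir -p pics
cat > h.py <<'E'
import numpy as np,cv2
from cell import manip
from scipy.spatial.transform import Rotation as R
def snap(name,fn):
    c=manip.camera(name); cv2.imwrite('pics/'+fn+'.png',c['frame'][:,:,::-1]); np.savez('pics/'+fn+'.npz',**{k:np.array(v) for k,v in c.items()}); return c
def load(fn): return dict(np.load('pics/'+fn+'.npz'))
def rot(a):
    a=np.array(a,float)
    return a if a.shape==(3,3) else R.from_euler('xyz',a).as_matrix()
def cloud(c):
    h,w=c['range_z'].shape
    u,v=np.meshgrid(np.arange(w),np.arange(h))
    p=cv2.undistortPoints(np.stack([u,v],-1).reshape(-1,1,2).astype(float),c['intrinsics'],c['dist_coeffs']).reshape(h,w,2)
    z=c['range_z'][...,None].astype(float)
    P=np.concatenate([p*z,z],-1)@rot(c['attitude']).T+c['position']
    P[c['range_z']<=0]=np.nan
    return P
E
python3 - <<'E'
from h import *
for n in('scene','top'):
    c=snap(n,n+'0'); print(n,c['position'],c['attitude'],c['intrinsics'][0])
print(manip.read_state(),manip.finger_overhang)
E
```

```text
scene [-599.76626872 -844.74317316  990.78745839] [-2.14443934  0.00456486 -0.89671932] [491.92773983   0.         312.73711825]
top [ 183.29480258  -96.33821157 1745.26083609] [-2.92192315  0.00497338 -1.2269915 ] [463.91121651   0.         307.67447219]
{'clock': 0.1, 'joints': array([-1.29357871e+00,  3.00437121e-01,  1.52150680e+00,  1.79072524e-07,
        1.32071307e+00, -6.66150962e-02]), 'qd': array([-0.00027903, -0.00072113, -0.00363578, -0.00052716, -0.00034132,
        0.00013309]), 'effort': array([ 1.56680089e-03, -5.32643831e+01, -3.53285658e+01,  7.09847454e-02,
        2.34783796e-02, -7.84910458e-05]), 'eef_pos': array([ 185.33384783, -517.603007  ,  221.93638544]), 'eef_rot': array([-3.14053069e+00, -7.10215574e-05,  3.43832626e-01]), 'wrist_force': array([-0.40408022, -0.24273241,  0.0222004 ]), 'moment': array([0.05140181, 0.0004895 , 0.0003551 ]), 'finger_gap': 94.01571309578713} 17.0
```

View pics/scene0.png

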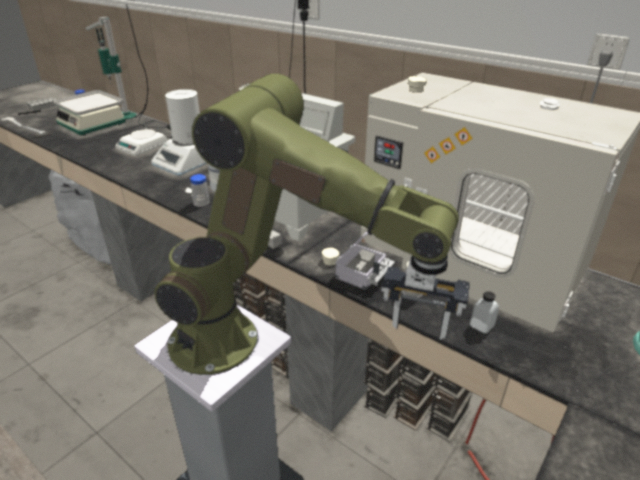

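View pics/top0.png

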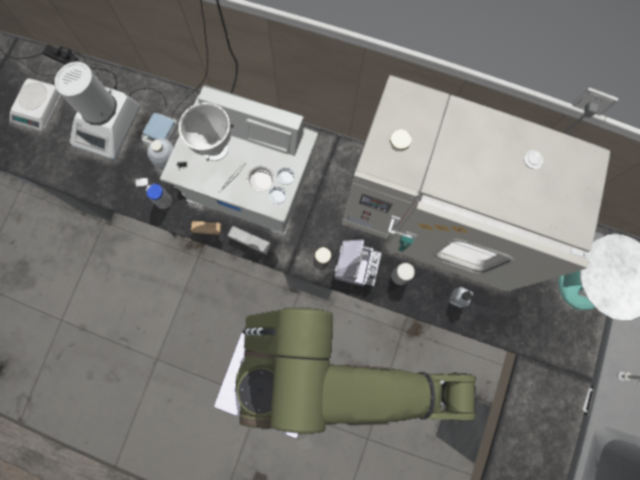

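Run:
```python
from h import *
c=load('top0'); P=cloud(c)
for uv in [(345,265),(323,256),(402,274),(460,297),(375,265),(355,262),(400,240),(250,240),(206,228)]: print(uv,P[uv[1],uv[0]].round())
im=cv2.imread('pics/top0.png')[225:305,305:425]; cv2.imwrite('pics/t0c.png',cv2.resize(im,None,fx=6.5,fy=6.5,interpolation=cv2.INTER_CUBIC))
im=cv2.imread('pics/scene0.png')[220:340,310:470]; cv2.imwrite('pics/s0c.png',cv2.resize(im,None,fx=5,fy=5,interpolation=cv2.INTER_CUBIC))
```

```text
(345, 265) [ 484. -122.  108.]
(323, 256) [502. -34.  38.]
(402, 274) [ 523. -326.  100.]
(460, 297) [ 516. -551.   90.]
(375, 265) [ 529. -226.   64.]
(355, 262) [ 499. -151.  144.]
(400, 240) [ 592. -262.  274.]
(250, 240) [467. 245.  39.]
(206, 228) [456. 425.  28.]
```

View pics/t0c.png

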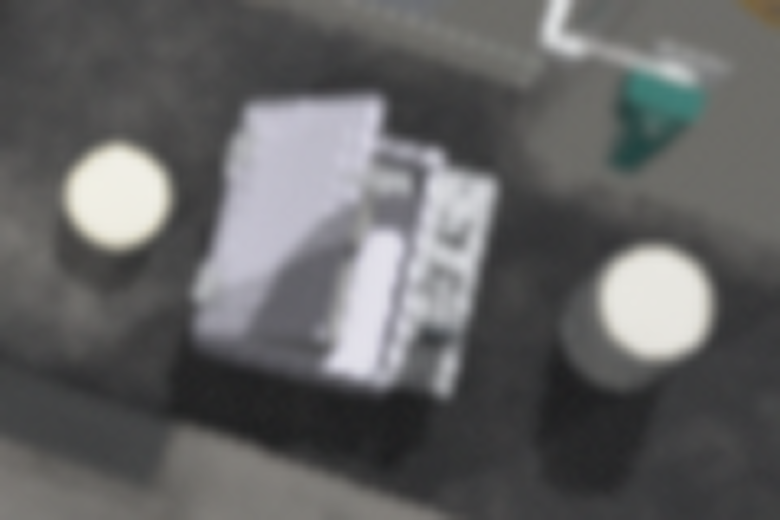

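View pics/s0c.png

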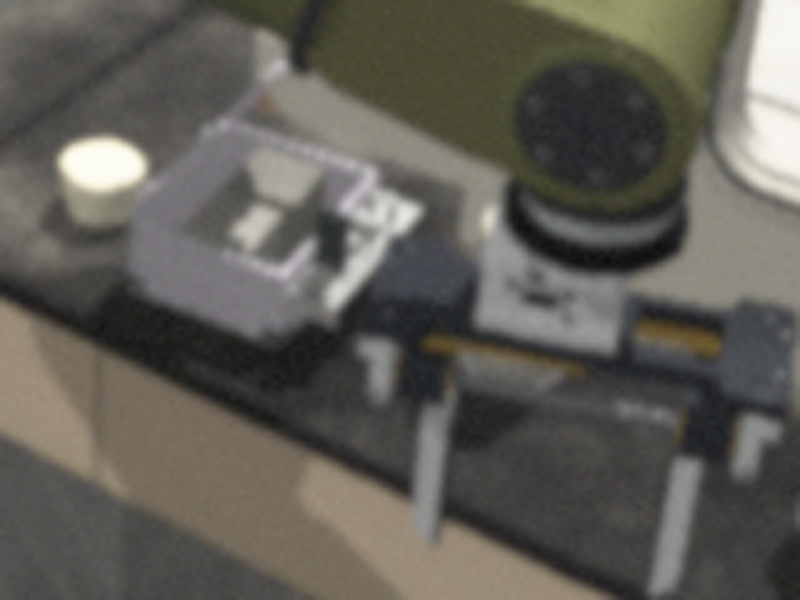

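```bash
cat > fit.py <<'E'
from h import *
import sys
def fit(fn,rng=None):
    P=cloud(load(fn)).reshape(-1,3); P=P[~np.isnan(P[:,0])]
    m=(P[:,0]>400)&(P[:,0]<640)&(P[:,1]>-290)&(P[:,1]<-75)&(P[:,2]>3)&(P[:,2]<190)
    return P[m]
if __name__=='__main__':
    Q=fit('top0')
    L=Q[(Q[:,2]>72)&(Q[:,1]>-190)]
    for it in range(8):
        c=L.mean(0); u,s,v=np.linalg.svd(L-c); n=v[2]*np.sign(v[2][1]); d=(L-c)@n
        L=L[abs(d)<max(3,2*d.std())]
    print(len(L),'c',c,'n',n,'std',d.std())
    yaw=np.arctan2(n[1],n[0]); th=np.arctan2(np.hypot(n[0],n[1]),n[2]); print('yaw',np.degrees(yaw),'lid',th)
    ex=np.array([np.cos(yaw),np.sin(yaw)]); ey=np.array([-ex[1],ex[0]])
    # plane offset: outer face passes 3mm outward from hinge (z=61)
    r=n@c-3-n[2]*61; x_h=r/np.hypot(n[0],n[1]); print('hinge coordinate along ex',x_h,'case cx along ex',x_h-56)
    t=L[:,:2]@ey; print('lid ey range',np.percentile(t,[0,1,2,50,98,99,100]),'s range',np.percentile((L-c)@np.array([*( -ex*n[2]),np.hypot(n[0],n[1])]),[0,1,50,99,100]))
    # all points in approx frame
    A=np.c_[Q[:,:2]@ex-(x_h-56),Q[:,:2]@ey,Q[:,2]]
    F=A[A[:,0]<-45]; 
    for z in [(40,50),(50,60),(60,70),(70,110)]:
        f=F[(F[:,2]>z[0])&(F[:,2]<=z[1])]; print(z,len(f),f.min(0).round(1) if len(f) else'',f.max(0).round(1) if len(f) else'',np.median(f,0).round(1) if len(f) else'')
E
python3 fit.py
```

```text
597 c [ 510.0652114  -129.85540253  117.47011452] n [-0.0758065   0.80810496  0.58414018] std 1.83358924803706
yaw 95.3591041775805 lid 0.9469760173484225
hinge coordinate along ex -139.98176283732658 case cx along ex -195.98176283732658
lid ey range [-564.4351065  -562.20965508 -560.80867575 -496.80707068 -431.2094332
 -429.88755376 -428.15872998] s range [-56.51018854 -55.24863114  -0.10477975  61.27073059  71.80513054]
(40, 50) 191 [-148.  -602.2   40. ] [ -49.8 -429.5   50. ] [ -74.7 -511.8   44.6]
(50, 60) 102 [-146.5 -588.7   50.1] [ -47.8 -429.2   59.9] [ -65.6 -494.9   54.3]
(60, 70) 34 [-136.5 -605.7   60.3] [ -51.1 -430.5   69.7] [ -75.4 -506.6   63.9]
(70, 110) 58 [-146.1 -612.2   70.4] [ -64.3 -453.9  109. ] [-109.5 -585.5   89.6]
```

>>> drive_tool(steps=[{"delta_pos": [20,25,0],"yaw": -0.05,"hand": 0},{"delta_pos": [20,25,0],"yaw": -0.05,"hand": 0},{"delta_pos": [20,25,0],"yaw": -0.05,"hand": 0},{"delta_pos": [20,25,0],"yaw": -0.05,"hand": 0},{"delta_pos": [20,25,0],"yaw": -0.05,"hand": 0}], squeeze=10)

```text
clock: 0.52
eef_pos: [286.0, -391.4, 222.2]
eef_rot: [-3.141, 0.0, 0.091]
wrist_force: [0.4, -0.6, 0.2]
finger_gap: 64.0
```

>>> drive_tool(steps=[{"delta_pos": [20,25,0],"yaw": 0,"hand": 0},{"delta_pos": [20,25,0],"yaw": 0,"hand": 0},{"delta_pos": [20,25,0],"yaw": 0,"hand": 0},{"delta_pos": [20,25,0],"yaw": 0,"hand": 0},{"delta_pos": [20,25,0],"yaw": 0,"hand": 0}])

```text
clock: 0.93
eef_pos: [386.0, -266.4, 222.3]
eef_rot: [-3.141, 0.0, 0.094]
wrist_force: [1.2, 0.0, 0.8]
finger_gap: 30.9
```

>>> drive_tool(steps=[{"delta_pos": [24,29,0],"yaw": 0,"hand": 0},{"delta_pos": [25,29,0],"yaw": 0,"hand": 0},{"delta_pos": [25,29,0],"yaw": 0,"hand": 0},{"delta_pos": [25,30,0],"yaw": 0,"hand": 0},{"delta_pos": [25,30,0],"yaw": 0,"hand": 0}])

```text
clock: 1.35
eef_pos: [510.2, -119.0, 222.3]
eef_rot: [-3.141, 0.0, 0.094]
wrist_force: [0.5, -0.5, -0.6]
finger_gap: 0.3
```

Run:
```python
from h import *
c=snap('scene','s1'); snap('wrist','w1')
im=cv2.imread('pics/s1.png')[180:320,280:450]; cv2.imwrite('pics/s1c.png',cv2.resize(im,None,fx=4,fy=4,interpolation=cv2.INTER_CUBIC))
```

```text
(no output)
```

View pics/s1c.png

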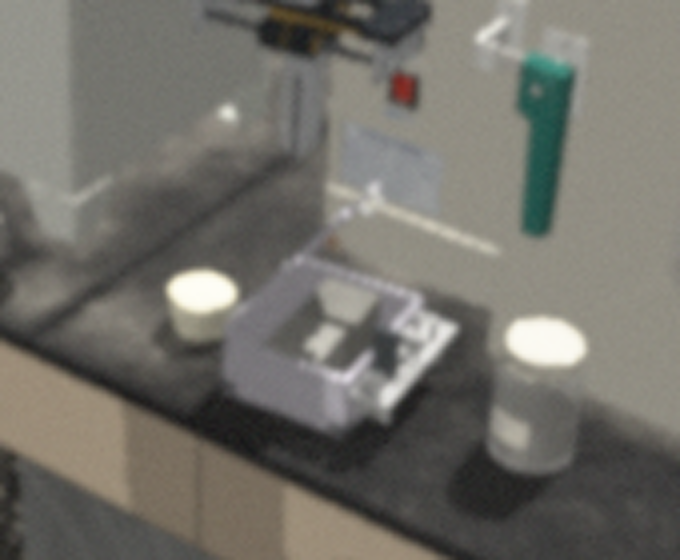

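View pics/w1.png

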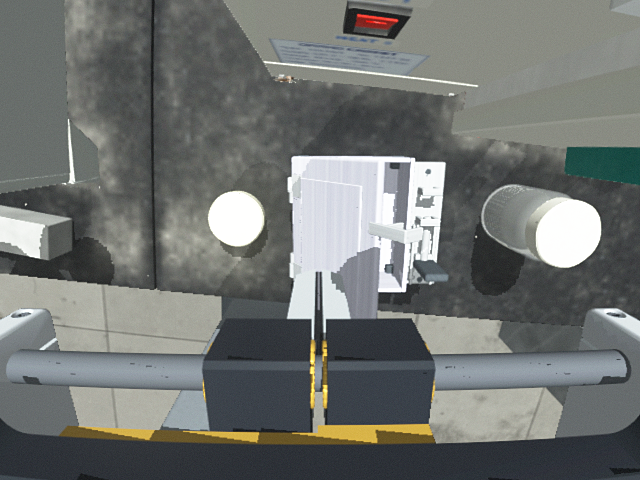

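The wrist view shows the case square to the tool: hinge edge at about column 292, lid's free edge about column 380, staple (395,233), dark fin (430,270); the closed fingertips sit at (318,275) over the lid. I'll refine from this closer view.

Run:
```python
from h import *
P=cloud(load('w1'))
L=P[165:265,300:355].reshape(-1,3); L=L[~np.isnan(L[:,0])]
for it in range(8):
    c=np.median(L,0) if it==0 else L.mean(0); u,s,v=np.linalg.svd(L-L.mean(0),full_matrices=False); n=v[2]*np.sign(v[2][2]); d=(L-L.mean(0))@n; L=L[abs(d)<max(1.5,2*d.std())]
c=L.mean(0);print(len(L),c,n,d.std())
yaw=np.arctan2(n[1],n[0]);th=np.arccos(n[2]);print(np.degrees(yaw),th)
ex=np.array([np.cos(yaw),np.sin(yaw)]);ey=np.array([-ex[1],ex[0]])
xh=(n@c-3.7-n[2]*61)/np.sin(th);print('cx_ex',xh-56)
for uv in [(430,265),(420,264),(440,266),(445,272),(425,262),(395,232),(370,228),(293,158),(412,157),(378,162),(443,165),(420,165)]:
    p=P[uv[1],uv[0]];print(uv,p.round(1),'case', (p[:2]@ex-(xh-56)).round(1),(p[:2]@ey).round(1))
im=cv2.imread('pics/w1.png')[140:300,270:470]; cv2.imwrite('pics/w1c.png',cv2.resize(im,None,fx=4,fy=4,interpolation=cv2.INTER_CUBIC))
```

```text
5365 [ 535.24590697 -119.37872705  109.16101252] [-0.06389969  0.8194701   0.56954859] 0.5775083499719385
94.45872150180082 0.964839769118708
cx_ex -187.75776697093062
(430, 265) [ 489.  -226.    69.9] case -75.6 -470.0
(420, 264) [ 488.4 -216.9   67.5] case -66.4 -470.0
(440, 266) [ 4.672e+02 -2.643e+02  3.000e-01] case -112.1 -445.2
(445, 272) [ 489.9 -233.6   89.7] case -83.2 -470.2
(425, 262) [ 489.3 -223.3   62.3] case -72.9 -470.5
(395, 232) [ 540.2 -161.7  170.1] case -15.5 -526.0
(370, 228) [ 537.1 -148.8  150.8] case -2.3 -523.9
(293, 158) [576.2 -85.9  65. ] case 57.3 -567.7
(412, 157) [ 5.880e+02 -2.105e+02 -2.000e-01] case -67.8 -569.9
(378, 162) [ 582.2 -147.7  153.3] case -4.7 -568.9
(443, 165) [ 583.7 -229.9   45.1] case -86.8 -564.0
(420, 165) [ 581.3 -207.4   44.9] case -64.2 -563.4
```

View pics/w1c.png

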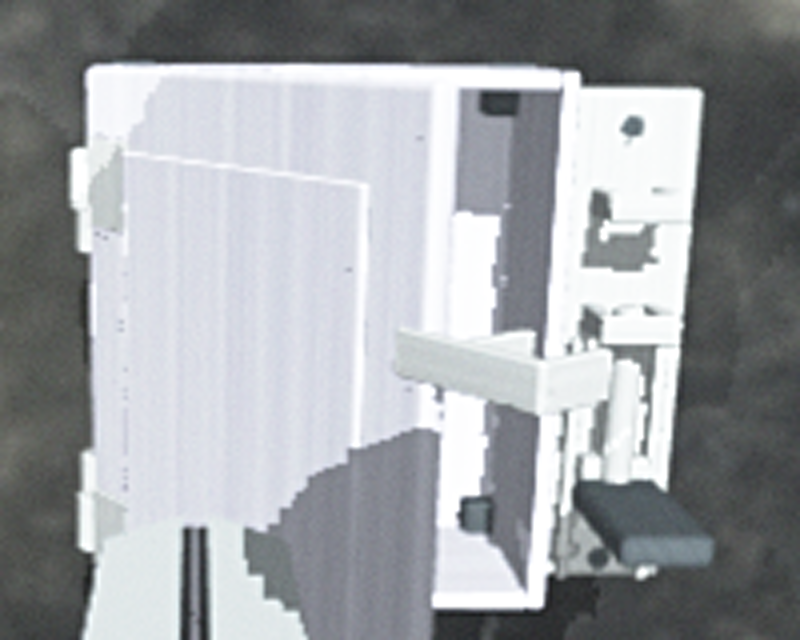

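>>> drive_tool(steps=[{"delta_pos": [0,0,-20],"yaw": -0.01,"hand": 0},{"delta_pos": [0,0,-20],"yaw": 0,"hand": 0},{"delta_pos": [0,0,-20],"yaw": 0,"hand": 0},{"delta_pos": [0.8,-10,0],"yaw": 0,"hand": 0}])

```text
clock: 1.78
eef_pos: [508.4, -130.0, 158.9]
eef_rot: [-3.139, 0.006, 0.085]
wrist_force: [-0.5, 0.7, -0.8]
finger_gap: 0.5
```

>>> drive_tool(steps=[{"delta_pos": [0.5,-6,0],"yaw": 0,"hand": 0},{"delta_pos": [0.6,-7,-5],"yaw": 0,"hand": 0},{"delta_pos": [0.6,-7,-6],"yaw": 0,"hand": 0}])

```text
clock: 2.03
eef_pos: [512.5, -152.2, 152.7]
eef_rot: [3.14, -0.003, 0.083]
wrist_force: [0.2, 0.2, 1.1]
finger_gap: 0.6
```

>>> drive_tool(steps=[{"delta_pos": [0.4,-4,-8],"yaw": 0,"hand": 0},{"delta_pos": [0.4,-4,-8],"yaw": 0,"hand": 0},{"delta_pos": [0.4,-5,-8],"yaw": 0,"hand": 0},{"delta_pos": [0.3,-4,-9],"yaw": 0,"hand": 0}])

```text
clock: 2.37
eef_pos: [513.5, -168.4, 117.8]
eef_rot: [3.141, -0.0, 0.084]
wrist_force: [-0.7, -0.8, 2.1]
finger_gap: 0.4
```

Run:
```python
from h import *
snap('wrist','w2'); snap('scene','s2')
im=cv2.imread('pics/s2.png')[180:320,280:450]; cv2.imwrite('pics/s2c.png',cv2.resize(im,None,fx=4,fy=4,interpolation=cv2.INTER_CUBIC))
```

```text
(no output)
```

View pics/s2c.png

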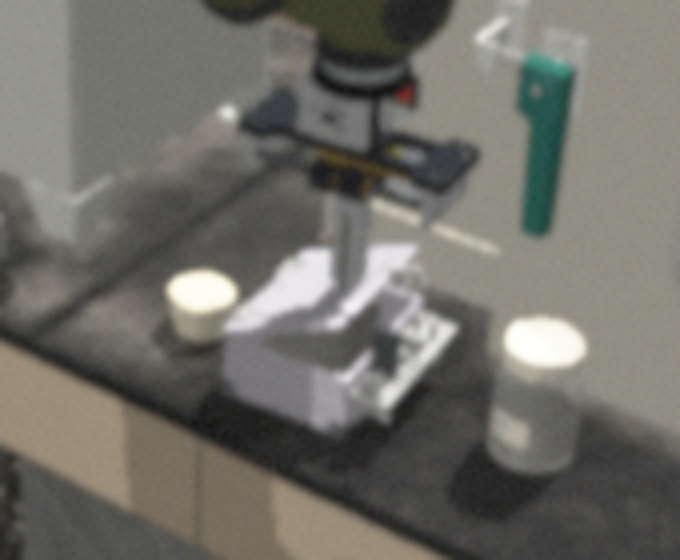

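View pics/w2.png

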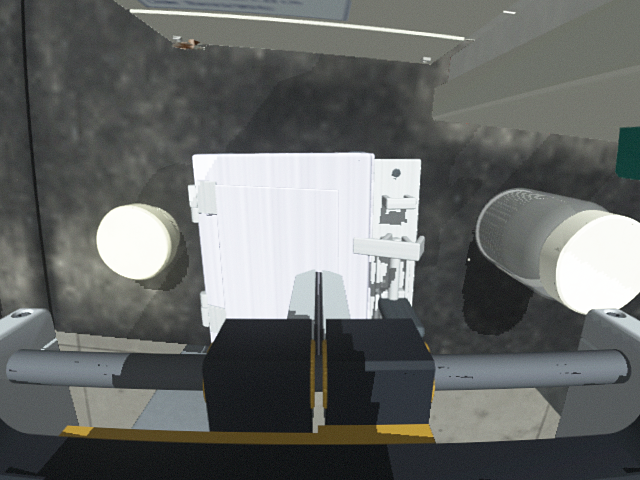

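The lid now stands at about 0.38 rad with the fingertips on it at (318,275), clear of the fin (400,310). I'll continue down.

>>> drive_tool(steps=[{"delta_pos": [0.2,-2,-8],"yaw": 0,"hand": 0},{"delta_pos": [0.2,-2,-8],"yaw": 0,"hand": 0},{"delta_pos": [0.1,-1,-8],"yaw": 0,"hand": 0},{"delta_pos": [0,0,-6],"yaw": 0,"hand": 0}])

```text
clock: 2.8
eef_pos: [513.8, -172.9, 87.4]
eef_rot: [-3.141, 0.0, 0.084]
wrist_force: [-0.7, -0.2, 1.9]
finger_gap: 0.7
```

>>> drive_tool(steps=[{"delta_pos": [0,0,-2],"yaw": 0,"hand": 0},{"delta_pos": [0,0,-2],"yaw": 0,"hand": 0}])

```text
clock: 2.97
eef_pos: [513.7, -172.6, 83.9]
eef_rot: [-3.141, 0.001, 0.084]
wrist_force: [-1.0, -1.1, 1.8]
finger_gap: 0.0
```

>>> drive_tool(steps=[{"delta_pos": [0,0,-1],"yaw": 0,"hand": 0},{"delta_pos": [0,0,-0.5],"yaw": 0,"hand": 0}])

```text
clock: 3.13
eef_pos: [513.8, -172.7, 82.9]
eef_rot: [-3.141, 0.0, 0.084]
wrist_force: [-0.9, 0.7, 0.7]
finger_gap: 0.7
```

>>> drive_tool(steps=[{"delta_pos": [0,0,-0.5],"yaw": 0,"hand": 0},{"delta_pos": [0,0,-0.5],"yaw": 0,"hand": 0}])

```text
clock: 3.3
eef_pos: [514.0, -172.8, 82.1]
eef_rot: [3.142, -0.0, 0.084]
wrist_force: [-1.6, -0.1, 0.8]
finger_gap: 0.5
```

>>> drive_tool(steps=[{"delta_pos": [0,0,-0.7],"yaw": 0,"hand": 0},{"delta_pos": [0,0,-0.3],"yaw": 0,"hand": 0}])

```text
clock: 3.47
eef_pos: [514.0, -172.8, 81.2]
eef_rot: [3.141, -0.0, 0.084]
wrist_force: [-2.3, 1.4, 7.0]
finger_gap: -0.1
```

>>> drive_tool(steps=[{"delta_pos": [0,0,-0.5],"yaw": 0,"hand": 0},{"delta_pos": [0,0,0],"yaw": 0,"hand": 0}])

```text
clock: 3.63
eef_pos: [514.0, -172.8, 81.2]
eef_rot: [3.141, -0.0, 0.084]
wrist_force: [-4.3, 2.2, 8.6]
finger_gap: 0.5
```

>>> drive_tool(steps=[{"delta_pos": [0,0,10],"yaw": 0,"hand": 0},{"delta_pos": [0,0,30],"yaw": 0,"hand": 0},{"delta_pos": [-20,0,30],"yaw": 0,"hand": 0},{"delta_pos": [-30,-20,0],"yaw": 0,"hand": 0}])

```text
clock: 3.97
eef_pos: [466.4, -192.0, 155.8]
eef_rot: [3.138, -0.007, 0.087]
wrist_force: [0.4, -0.9, 1.1]
finger_gap: 0.4
```

Run:
```python
from h import *
print(manip.read_state()['eef_pos'])
snap('wrist','w3')
P=cloud(load('w3'));np.save('pics/P3.npy',P)
```

```text
[ 466.36679539 -192.04781946  155.80582483]
```

View pics/w3.png

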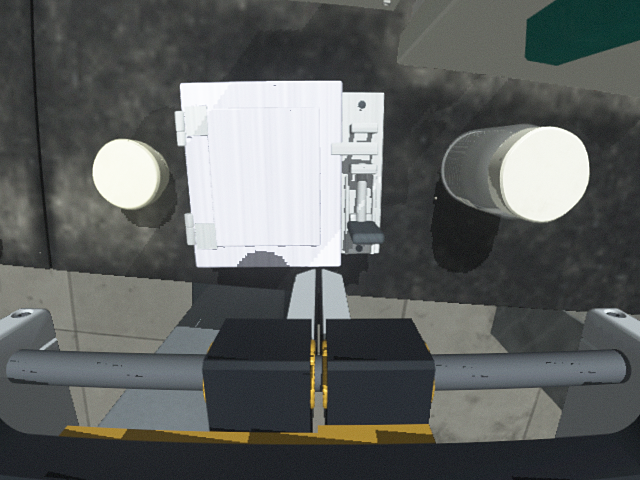

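The lid lies flat with the staple seated between the arches (355,150); the fin's top is at (367,238), still drawn back, and both are in view for measurement.

Run:
```python
import numpy as np
P=np.load('pics/P3.npy')
q=P[215:255,340:395].reshape(-1,3); q=q[(q[:,2]>85)&(q[:,2]<105)]; print('fin',len(q),q.min(0),q.max(0),np.median(q,0))
t=q[q[:,2]>94]; print('top',len(t),t.min(0),t.max(0),t.mean(0))
for r in [(90,100,190,330),(250,255,210,230),(100,240,215,225),(100,240,325,335)]:
    print(r,np.nanmedian(P[r[0]:r[1],r[2]:r[3]].reshape(-1,3),0).round(1))
L=P[110:240,212:318].reshape(-1,3);L=L[~np.isnan(L[:,0])];n=np.linalg.svd(L-L.mean(0),full_matrices=False)[2][2];print('panel n',n,L.mean(0))
```

```text
fin 453 [ 480.5190271  -235.68486002   85.1206788 ] [ 490.16728567 -213.62991943   98.13968778] [ 486.83466675 -223.76864424   95.87044614]
top 341 [ 481.37837093 -235.37495954   94.01263782] [ 489.93793977 -213.65911782   98.13968778] [ 485.88700567 -224.31760063   96.14939215]
(90, 100, 190, 330) [ 573.9 -142.5   63.5]
(250, 255, 210, 230) [ 457.  -117.1   63.4]
(100, 240, 215, 225) [ 519.9 -116.2   64.8]
(100, 240, 325, 335) [ 526.6 -195.7   63.5]
panel n [ 7.81819734e-04 -1.30251785e-03 -9.99998846e-01] [ 518.49242218 -149.03657318   64.94612923]
```

>>> drive_tool(steps=[{"delta_pos": [-4,-17,0],"yaw": 0,"hand": 0},{"delta_pos": [0,-17,0],"yaw": 0,"hand": 0},{"delta_pos": [0,0,-20],"yaw": 0,"hand": 0},{"delta_pos": [0,0,-20],"yaw": 0,"hand": 0},{"delta_pos": [0,0,-20],"yaw": 0,"hand": 0}])

```text
clock: 4.43
eef_pos: [459.9, -227.2, 90.2]
eef_rot: [3.141, -0.001, 0.083]
wrist_force: [-0.9, -0.1, -0.1]
finger_gap: 0.2
```

>>> drive_tool(steps=[{"delta_pos": [0,0,0],"yaw": 0,"hand": 0}])

```text
clock: 4.52
eef_pos: [458.4, -226.1, 87.6]
eef_rot: [-3.139, 0.004, 0.083]
wrist_force: [-0.7, -0.0, -0.6]
finger_gap: 0.8
```

>>> drive_tool(steps=[{"delta_pos": [8,0.6,2],"yaw": 0,"hand": 0},{"delta_pos": [8,0.6,0],"yaw": 0,"hand": 0},{"delta_pos": [6,0.5,0],"yaw": 0,"hand": 0},{"delta_pos": [5,0.4,0],"yaw": 0,"hand": 0},{"delta_pos": [5,0.4,0],"yaw": 0,"hand": 0}])

```text
clock: 4.93
eef_pos: [492.9, -224.3, 93.2]
eef_rot: [3.141, -0.001, 0.084]
wrist_force: [-1.2, 0.7, 2.2]
finger_gap: 0.6
```

>>> drive_tool(steps=[{"delta_pos": [3,0.3,0],"yaw": 0,"hand": 0},{"delta_pos": [3,0.3,0],"yaw": 0,"hand": 0},{"delta_pos": [2,0.2,0],"yaw": 0,"hand": 0}])

```text
clock: 5.18
eef_pos: [500.2, -223.5, 92.5]
eef_rot: [3.142, -0.0, 0.084]
wrist_force: [-0.9, -0.3, 1.1]
finger_gap: 0.4
```

>>> drive_tool(steps=[{"delta_pos": [1,0.1,0],"yaw": 0,"hand": 0},{"delta_pos": [1,0.1,0],"yaw": 0,"hand": 0}])

```text
clock: 5.35
eef_pos: [501.7, -223.3, 92.4]
eef_rot: [-3.141, 0.001, 0.084]
wrist_force: [-9.3, -2.1, 5.7]
finger_gap: 0.4
```

>>> drive_tool(steps=[{"delta_pos": [1,0.1,0],"yaw": 0,"hand": 0},{"delta_pos": [0,0,0],"yaw": 0,"hand": 0}])

```text
clock: 5.52
eef_pos: [501.8, -223.3, 92.4]
eef_rot: [-3.141, 0.003, 0.084]
wrist_force: [-11.1, -0.7, 7.3]
finger_gap: 0.5
```

>>> drive_tool(steps=[{"delta_pos": [0,0,0],"yaw": 0,"hand": 0},{"delta_pos": [-10,-0.8,0],"yaw": 0,"hand": 0},{"delta_pos": [-20,-1,0],"yaw": 0,"hand": 0},{"delta_pos": [-20,10,35],"yaw": 0,"hand": 0},{"delta_pos": [-10,20,35],"yaw": 0,"hand": 0}])

```text
clock: 5.93
eef_pos: [440.4, -195.2, 161.6]
eef_rot: [-3.139, 0.004, 0.082]
wrist_force: [-0.1, 0.7, 2.1]
finger_gap: 0.6
```

Run:
```python
from h import *
print(manip.read_state()['eef_pos'])
P=cloud(snap('wrist','w4'))
q=P.reshape(-1,3); q=q[(q[:,2]>85)&(q[:,2]<105)&(q[:,0]>475)&(q[:,0]<540)&(q[:,1]>-240)&(q[:,1]<-208)]
print('fin',len(q),q.min(0),q.max(0),np.median(q,0))
L=P.reshape(-1,3);L=L[(L[:,0]>480)&(L[:,0]<560)&(L[:,1]>-180)&(L[:,1]<-110)&(L[:,2]>50)&(L[:,2]<80)];n=np.linalg.svd(L-L.mean(0),full_matrices=False)[2][2];print(n,L.mean(0))
im=cv2.imread('pics/w4.png');cv2.imwrite('pics/w4c.png',cv2.resize(im[40:260,290:430],None,fx=2.7,fy=2.7,interpolation=cv2.INTER_CUBIC))
```

```text
[ 440.43757978 -195.23218069  161.57965485]
fin 418 [ 511.01691736 -232.14791442   86.25402692] [ 520.04970757 -210.77394184   98.56735207] [ 515.62679973 -220.81546559   96.05702464]
[-0.00206752  0.00148634  0.99999676] [ 521.350707   -145.10018121   64.95008896]
```

View pics/w4.png

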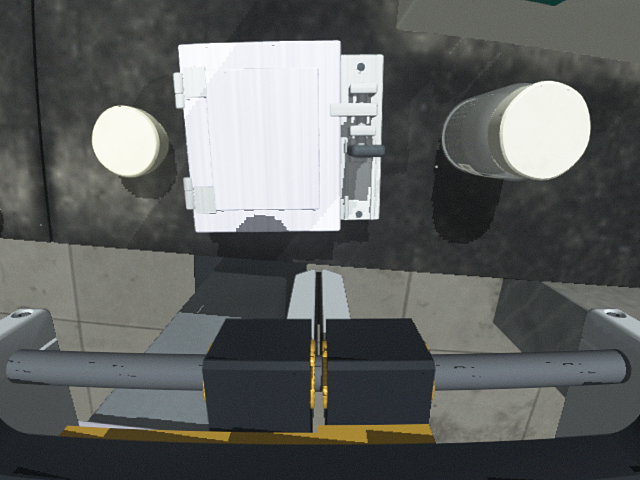

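View pics/w4c.png

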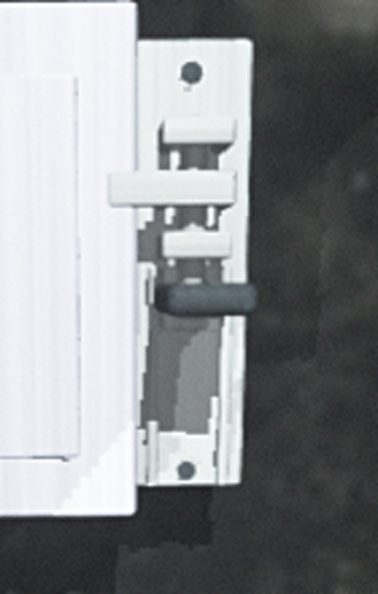

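>>> drive_tool(steps=[{"delta_pos": [0,0,0],"yaw": 0,"hand": 0},{"delta_pos": [0,0,0],"yaw": 0,"hand": 0},{"delta_pos": [0,0,0],"yaw": 0,"hand": 0}])

```text
clock: 6.23
eef_pos: [442.8, -195.1, 161.5]
eef_rot: [-3.141, 0.001, 0.084]
wrist_force: [0.2, 0.6, -0.3]
finger_gap: 0.6
```

Run:
```python
from h import *
print(manip.sign_off())
```

```text
the job is handed in; nothing more can be done
None
```

The case is shut and bolted, and I handed the job in at about 6.2 s; the hand-in reported no verdict.

- **Lid:** I pushed it down with the closed fingertips in small steps until it met the stop at about 9 N. The last wrist image shows it level to within about 0.003 rad, with its panel 65 mm above the bench.
- **Bolt:** I pushed the fin until it met a hard stop at about 11 N. The images show it moved about 30 mm, on top of the few millimetres it started with. By my estimate of the case's centre, it ended slightly past the nominal home position, within my measurement error.
- **Bystanders:** The jar and the cap looked untouched in the last image. I did not measure their positions or those of the other four, but the arm met no unexpected force on the way.
- **Cubes:** They could not be seen under the closed lid, so I did not check them. Nothing touched them.

The top and wrist cameras disagreed by about 2 mm and 1° on where the case stands. That was small enough to work with.

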